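# Lever open the tea caddy and load a carton of tea

## Task

Take the spreader from its rest and use its blade in the front notch of the tea caddy to lever up the lid, then swing the lid right back, past square to the caddy. Lay the spreader back in its rest and slide the small tea carton fully home into the caddy, leaving the lid open. Do not knock over the mills, oil bottle, mug or cereal box.

Things in the scene. Friction and masses are not known exactly. Their poses are not given: they have to be found in the camera images.
- tin: Tea caddy: white tin 79 (x) by 67 (y) by 92 mm high (z), walls and floor 4 mm, cavity 71 by 59 by 88 mm deep, fixed on a sloping stand: it leans 30 degrees to its front, so its z axis points up and forwards out of the mouth. Front faces right seen from the robot, within 30 degrees. Origin: centre of underside, 90 mm above the counter; x: front to hinge side; y: along the hinge
- notch (a point): Middle of the pry notch, on the outer face of the tin's front wall: an opening 34 mm wide (y) and 9 mm high just below the closed lid, through the 4 mm wall; this point lies 4.5 mm below the rim. In the tin's frame at (-39.5, 0, 87.5) mm
- lid_hinge (a point): Middle of the lid's hinge line (along the tin's y), at the rim of the tin's rear wall, level with the underside of the closed lid; in the tin's frame at (39.5, 0, 92) mm
- lid (a joint): Angle of the lid, a thin wooden plate 79 by 67 by 4 mm, flush with the tin's walls and without handle: 0 closed, 1.57 square to the rim (parallel to the tin's z), end stop at 2.2. It stays at whatever angle it is left (light friction hinge): about 1 to 1.5 N at its front edge moves it
- mouth (a point): Centre of the tin's mouth, at rim level; in the tin's frame at (0, 0, 92) mm
- rest: Fixed wooden rest for the spreader. Origin: centre of its underside on the counter. Base plate 130 by 52 by 8 mm; two cross posts 10 mm thick at x = +-43 mm carry the handle 35 mm above the counter, between cheeks 22 mm apart (y) that rise 8 mm more; between the posts there are 76 mm free for the fingers, and the spreader lies along x
- spreader: Flat-bladed spreader (loose, 90 g), the only one. Origin: centre of its handle; x points to the blade tip, z is up as it lies. Dark wooden handle 110 (x) by 16 (y) by 18 mm (z), then a stiff steel blade 22 mm wide (y) and 2.5 mm thick (z), in the handle's mid plane, tip at x = 125 mm. Centre of mass about x = 20 mm. At rest its origin is 44 mm above the counter, above the rest's origin
- carton: Small rigid carton of tea, 66 (x) by 54 (y) by 85 mm high (z), about 150 g, loose, standing upright. Origin: centre of its underside. Fits the tin with its x along the tin's x (either way round), 2.5 mm play each side; fully home its underside is on the tin's floor, its top 3 mm below the rim; once let go in the mouth it slides down by its weight
- tall_mill: Wooden mill, 118 mm high, 54 mm across; leave standing. Origin at the foot
- back_mill: Another such mill at the back; leave standing
- oil_bottle: Green glass bottle, 220 mm high, 60 mm across; leave standing. Origin at the foot
- cereal_box: Large carton 60 by 110 by 170 mm high, too big for the tin; leave standing. Origin at the foot
- mug: Blue mug, 90 mm high, 80 mm across; leave standing. Origin at the foot
Mind the look-alikes: they are no part of the job. What is shaped like the carton but red or yellow is not meant.

How it is judged:
On the way, in this order (a step that is already met when the one before it is completed fails the run):
1. the lid is levered up by about 15 degrees or more by the spreader's blade (value of joint lid above 0.26 rad and contact force between spreader and tin above 0.1 N), for 0.1 s.
2. the lid is swung back past square (value of joint lid above 1.58 rad), for 0.2 s.
At the end, for the whole second after the job is handed in: Lid open past square (over 1.58 rad); spreader at rest on both posts of its rest, within 16 mm lengthwise, 6 mm sideways, 6 mm in height and 0.15 rad; carton at rest in the tin, same way up as at the start, within 5 mm of the floor, 6 mm of centre and 0.1 rad of the tin's axis (value of joint lid above 1.58 rad and x of spreader in the frame of rest between -0.016 and 0.016 m and y of spreader in the frame of rest between -0.006 and 0.006 m and z of spreader in the frame of rest between 0.038 and 0.049 m and angle between the x axis of spreader and the x axis of rest, either way round below 0.15 rad and x of carton in the frame of tin between -0.006 and 0.006 m and y of carton in the frame of tin between -0.006 and 0.006 m and z of carton in the frame of tin between 0 and 0.009 m and angle between the z axis of carton and the z axis of tin, either way round below 0.1 rad and linear speed of each of carton, spreader below 0.02 m/s); the robot touches nothing.
It fails at once if a mill, the oil bottle, the mug or the cereal box is knocked over (angle between any of tall_mill, back_mill, oil_bottle, cereal_box, mug's own z axis and vertical above 0.6 rad).
It also fails if it takes over 72 s, if anything falls off the work surface, if the arm or the gripper's body presses on something with over 40 N, if the wrist force passes 120 N, or if a joint passes its speed limit or range.

## Robot

A 7-joint arm with a two-finger parallel gripper is mounted at the origin on the work surface. World frame = base frame: x ahead of the robot, y to its left, z up, the work surface at z = 0. Lengths are in m, angles in rad, forces in N, time in s.
With the tool pointing down it reaches from about 0.4 to 0.85 m from the base axis. Payload 4.5 kg.
Tool frame: the origin (TCP) lies at the very end of the fingers, on their centre line; the grasp point (between the pads) lies 19 mm behind it; z points along the fingers, y is the line along which they close (so a half turn about z gives the same grasp; the last joint's range is limited). The gripper opens to 88 mm and grips with 3 to 60 N. Pads are 18 mm wide; open, the fingers measure 123 mm over their backs; the gripper's body (75 mm by 187 mm) begins 45 mm behind the grasp point.
Start: joints at [1.321, 0.689, -0.195, 1.565, 0.157, 0.902, -0.215], TCP at [0.175, -0.6, 0.239] pointing down, gripper open.
Joint ranges: [-3.01, 3.01], [-0.46, 2.08], [-1.47, 1.51], [0.13, 2.56], [-1, 4.14], [0.04, 2.09], [-2.66, 2.66]. Speed limits (rad/s): [2.57, 2.57, 3.14, 3.14, 3.14, 3.14, 3.14].

## Interface

Orientations are given as a rotation vector (axis times angle).
In Python, from bench import sensors, get_image, r gives the robot as it stands.
- The arm moves only by the tool arm_command, never from a script. Its argument "commands" is a list of rows, each an object with "xyz": the shift along the world's x, y, z in mm, a list of three; "rot": the turn, a rotation vector about the world's x, y, z in rad, a list of three; "claw": the opening, from 0 (shut) to 1 (fully open). In form: [{"xyz": [tx, ty, tz], "rot": [rx, ry, rz], "claw": claw}, ...]. A call has 1 to 5 rows; each row is the pose to reach, as a shift and turn from the pose commanded when the call began; what a row does not reach only later rows make up. A row lasts 1/8 s, in which the tool goes at most 62.5 mm and 10.7 degrees, less where a joint would pass 70% of its speed; a pose out of reach is approached as far as the arm can. A call with a gripper value outside its range is refused whole. The fingers move at their own pace and stop on an object; "squeeze" is the grip in N (left out, the last holds). Time passes only in rows, so rows that repeat a pose let the fingers close. It gives the time, the measured TCP pose, the force, the opening and the grip force at its end, in the units of the state.
- sensors.get_state(): the state, without advancing time (a new reading comes with each control period).
- get_image(name): name is "scene" or "top"; returns a dict with "img" (480x640x3 uint8, blue, green, red), "intrinsics" (3x3 intrinsics, pixels), "D" ([k1, k2, p1, p2, k3] as OpenCV has them; the pictures are not rectified), "R" (3x3) and "t" (3): a world point X has camera coordinates R X + t. Camera axes: x right, y down, z forward; pixel columns grow to the right and rows downward; lengths in m; the calibration is good to about 2 mm. A picture is of the moment at which its call begins. There is no depth.
- r.close_job(): hands the job in; it is judged then, once.
The state is a dict: "time_s": time; "joint_pos": joint angles; "qvel": joint speeds; "joint_efforts": joint torques, N m; "tool_pos": TCP position; "tcp_rot": TCP orientation; "contact_force": force on the tool from outside, world axes, zero at the start; "ft_torque": the same for the moment, N m; "opening": opening from 0.0 (shut) to 1.0 (fully open); "gripper_force": force on a finger pad.
Only numpy, scipy, OpenCV 4.12 (cv2) and the standard library are available. Lean on these libraries where they do the work, as an engineer would, in place of code of your own. Each camera call takes 0.05 s, during which the arm holds its last target. There are 200 camera calls.

## Working session

There is one attempt and no reset: what is moved stays moved. The work goes in short steps, Python scripts to look and compute and a tool call to move; the robot and the scene stay as the last step left them, time stands still between calls to the robot, and variables do not carry over. Pictures are saved under pics/ and viewed, at most 10 in all, crops included, and the job is handed in when it is done.

Besides the shell and the picture viewer there is one more tool, called after ">>>" in YAML: its name, and indented under it one key for each argument. arm_command: Moves the arm, as the interface text tells. Its arguments: {"type":"object","properties":{"commands":{"type":"array"},"squeeze":{"type":"number"}},"required":["commands"]}

```bash
ls; mkdir -p pics; python3 - <<'E'
from bench import sensors,get_image
import cv2
for n in("scene","top"):
    d=get_image(n); cv2.imwrite(f"pics/{n}0.png",d["img"]); print(n,d["intrinsics"],d["D"],d["R"],d["t"])
s=sensors.get_state(); print(s)
E
```

```text
pics
scene [[474.2228887    0.         311.73758537]
 [  0.         474.2228887  232.91268824]
 [  0.           0.           1.        ]] [-0.04865124  0.          0.          0.          0.        ] [[ 0.5744306   0.81834866 -0.01830185]
 [ 0.5055246  -0.3722552  -0.77837712]
 [-0.64379683  0.4378716  -0.62753016]] [-0.31621695 -0.17540232  1.59689946]
top [[438.93350351   0.         322.35882842]
 [  0.         438.93350351 240.0835628 ]
 [  0.           0.           1.        ]] [0.00667203 0.         0.         0.         0.        ] [[-0.01930057 -0.99980715  0.00362628]
 [-0.99439073  0.0188185  -0.10408144]
 [ 0.10399313 -0.00561477 -0.99456217]] [-0.0151628   0.53921164  1.14962883]
{'time_s': 0.1, 'joint_pos': array([ 1.32083894,  0.68990732, -0.19451311,  1.56622945,  0.15727157,
        0.90247822, -0.21512689]), 'qvel': array([ 8.65750693e-04, -3.17363338e-03, -4.69759238e-04, -2.88602462e-03,
        8.82999685e-04, -2.54709148e-05,  1.22180929e-03]), 'joint_efforts': array([-3.47721987e-03, -5.28502679e+01, -1.27138160e+00, -1.53837758e+01,
       -5.25076361e-02,  1.97967260e-03,  4.57072997e-05]), 'tool_pos': array([ 0.17478408, -0.59948013,  0.23798836]), 'tcp_rot': array([-3.10843426e+00, -4.44043617e-01,  5.14272988e-04]), 'contact_force': array([ 0.42491279, -0.234047  ,  0.23337005]), 'ft_torque': array([0.01049463, 0.03020615, 0.00626893]), 'gripper_force': 0.0, 'opening': 1.0031586621730966}
```

View pics/scene0.png

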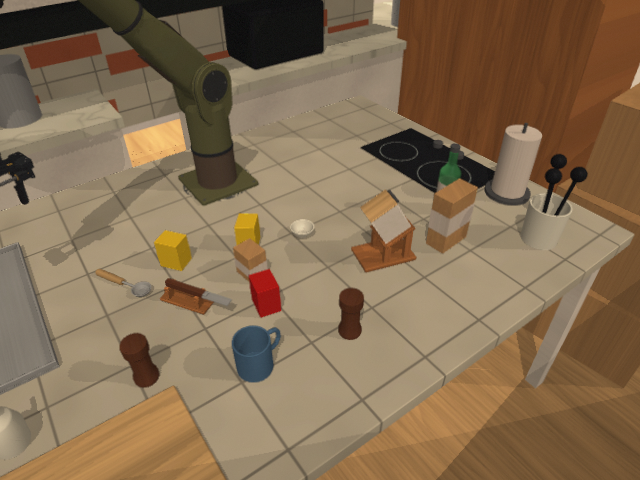

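View pics/top0.png

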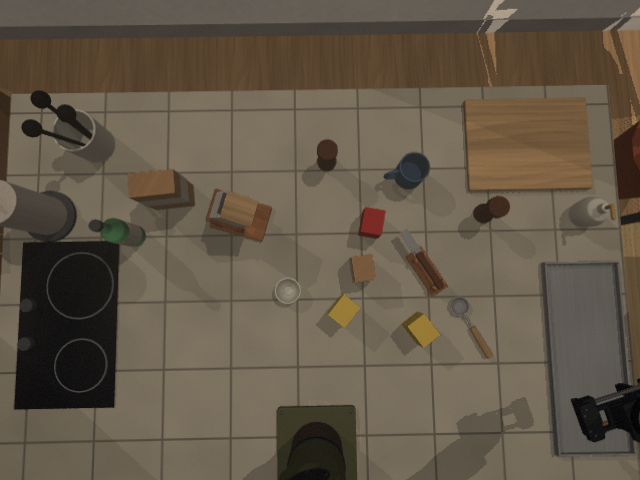

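Top: the tin stand is at (240,213) and the rest with spreader at (427,265). Carton candidates are brown/white (363,268), red (373,222) and yellow (345,310) and (422,330); the tall brown box at (160,188) is the cereal box. The brown/white one fits, since red and yellow are excluded. In the scene view the tin is at (385,225), the rest at (190,293) and the carton at (250,260). Next I'll view enlarged crops to confirm this and measure.

```bash
python3 - <<'E'
import cv2,numpy as np
s=cv2.imread("pics/scene0.png");t=cv2.imread("pics/top0.png")
def crop(im,x,y,w,h,k):
    c=cv2.resize(im[y:y+h,x:x+w],None,fx=k,fy=k,interpolation=cv2.INTER_CUBIC)
    c=cv2.convertScaleAbs(c,alpha=1.3,beta=15)
    for i in range(0,w,10):
        cv2.line(c,(i*k,0),(i*k,6 if (x+i)%50 else 14),(0,0,255),1)
        if (x+i)%20==0: cv2.putText(c,str(x+i),(i*k+2,20),0,.35,(0,0,255),1)
    for j in range(0,h,10):
        cv2.line(c,(0,j*k),(8,j*k),(0,0,255),1)
        if (y+j)%20==0: cv2.putText(c,str(y+j),(10,j*k+4),0,.35,(0,0,255),1)
    return c
a=np.hstack([crop(s,340,180,80,100,5),crop(t,200,170,80,100,5)]); cv2.imwrite("pics/A.png",a)
b=np.vstack([crop(s,150,230,160,60+20,5)[:, :800][:300],crop(t,330,240,160,60,5)]); cv2.imwrite("pics/B.png",cv2.resize(np.hstack([crop(s,150,230,100,90,4),crop(s,220,230,100,90,4)]),None,fx=1,fy=1)); 
cv2.imwrite("pics/C.png",crop(t,340,200,120,100,6)); print(a.shape)
E
```

```text
(500, 800, 3)
```

View pics/A.png

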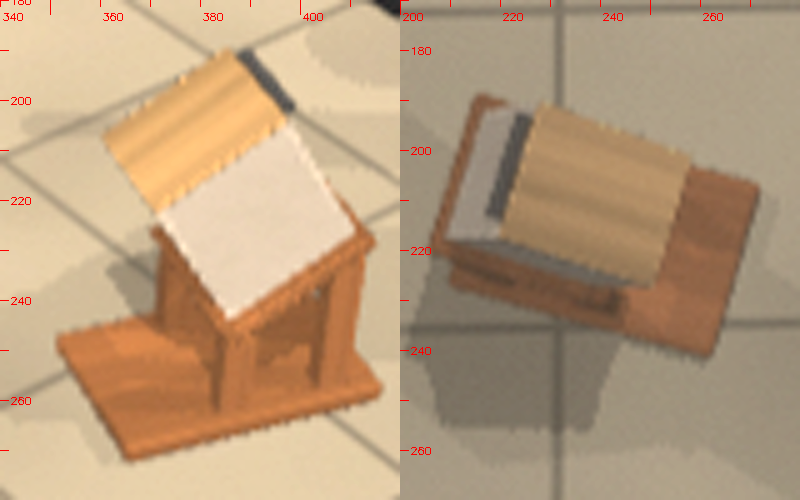

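View pics/B.png

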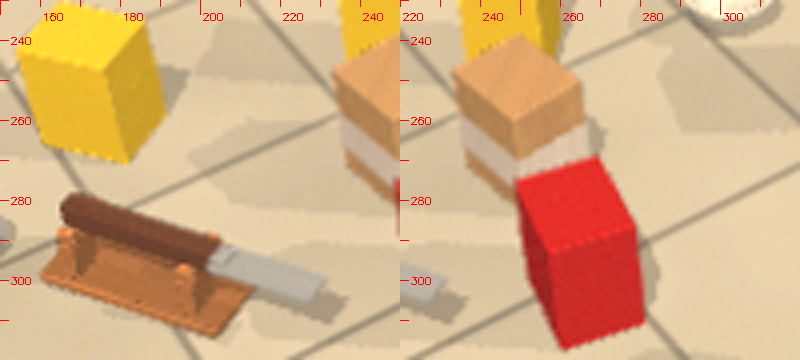

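View pics/C.png

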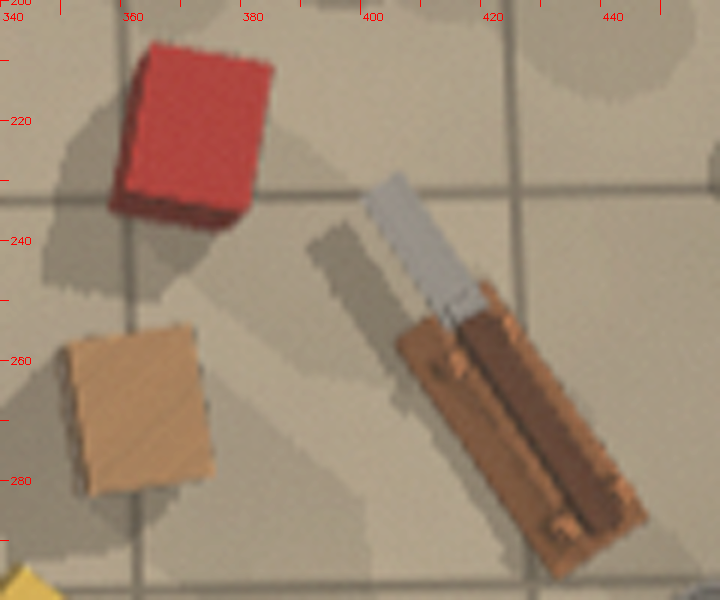

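A confirms the tin: lid hinged at the left (dark strip, top (220,203)), lid front edge at top (258,201)–(250,227), notch side facing right. B and C confirm the spreader in its rest (blade tip at top (403,231)) and the brown/white carton (top-face corners (351,257), (372,254), (375,279), (355,282)).

```bash
cat > h.py <<'E'
import numpy as np,cv2
from scipy.optimize import least_squares
from scipy.spatial.transform import Rotation as Ro
from bench import sensors,get_image,r
def Rz(a): return Ro.from_euler('z',a).as_matrix()
def proj(d,P):
    return cv2.projectPoints(np.asarray(P,float).reshape(-1,1,3),cv2.Rodrigues(d["R"])[0],d["t"],d["intrinsics"],np.array(d["D"]))[0].reshape(-1,2)
def fit(cams,obs,fr,p0):
    # obs: {cam:[(pt_mm,(u,v))]}, fr(p)->R,t (m)
    def f(p):
        R,t=fr(p); o=[]
        for c,l in obs.items():
            o.append((proj(cams[c],[R@(np.array(a)/1e3)+t for a,_ in l])-np.array([b for _,b in l])).ravel())
        return np.concatenate(o)
    s=least_squares(f,p0,loss='soft_l1'); return s.x,f(s.x)
s3,c3=.5,3**.5/2
# tin: p=x,y,yaw (yaw: front dir = rotate -Y by yaw)
def tinfr(p):
    return Rz(p[2])@np.array([[0,-1,0],[c3,0,-s3],[s3,0,c3]]).astype(float), np.array([p[0],p[1],.09])
def flat(z): return lambda p:(Rz(p[2]),np.array([p[0],p[1],z]))
E
cat > fit.py <<'E'
from h import *
np.set_printoptions(precision=4,suppress=True)
C={n:get_image(n) for n in("scene","top")}
x,y=39.5,33.5
R,t=tinfr([0,0,0]);print(R,np.linalg.det(R))
p,e=fit(C,{"scene":[((-x,y,96),(360.6,207.4)),((-x,-y,92),(372.4,222.6)),((-x,-y,0),(386,243.6)),((x,-y,0),(411,226)),((x,-y,92),(397.4,204.6))],
 "top":[((x,-y,96),(228,190.6)),((-x,-y,96),(258.4,201)),((-x,y,96),(250.4,227.4)),((x,y,96),(220,221.6))]},tinfr,[.45,.2,0]);print("tin",p,e.round(1))
p,e=fit(C,{"top":[((65,26,8),(406.2,256.7)),((-65,26,8),(433.3,296.3)),((-65,-26,8),(448,286.3)),((65,-26,8),(421.2,247)),((125,11,45),(400.3,233.7)),((125,-11,45),(406.7,228.7))],
 "scene":[((125,11,45),(232,299.5)),((125,-11,45),(227.5,305.8)),((-65,-26,8),(160,299.5)),((65,-26,8),(203.8,314.5))]},flat(0),[.38,-.25,.5]);print("rest",p,e.round(1))
p,e=fit(C,{"top":[((33,27,85),(350.8,257.5)),((33,-27,85),(371.7,254.2)),((-33,-27,85),(375.5,278.7)),((-33,27,85),(355,282.5))],
 "scene":[((-33,27,85),(249.5,238.7)),((-33,-27,85),(233.3,248.3)),((33,-27,85),(250.5,259.5)),((33,27,85),(265.8,249.5))]},flat(0),[.38,-.1,.1]);print("carton",p,e.round(1))
def ray(d,u,v,z):
    a=cv2.undistortPoints(np.array([[[u,v]]],float),d["intrinsics"],np.array(d["D"]))[0,0]
    c=-d["R"].T@d["t"];w=d["R"].T@np.array([*a,1]);return (c+w*(z-c[2])/w[2])
for n,u,v,z in(("tallmill",327,148,.118),("mill2",498,206,.118),("mug",413,170,.09),("cereal",152,188,.17),("red",375,220,.085),("yel1",345,309,.085),("yel2",424,330,.085),("bottle",96,226,.22),("bowl",287,290,.03)):print(n,ray(C["top"],u,v,z))
E
python3 fit.py
```

```text
[[ 0.    -1.     0.   ]
 [ 0.866  0.    -0.5  ]
 [ 0.5    0.     0.866]] 0.9999999999999999
tin [ 0.6137  0.2162 -0.2726] [-1.  -0.6 -0.9  0.2 -0.1 -0.2  0.2 -0.5  0.7 -0.8 -0.3 -0.2  0.  -0.1
  0.6  0.1 -0.2 -3.7]
rest [ 0.4522 -0.3074  0.5647] [-0.8 -0.7 -0.5 -0.1  0.6 -0.8 -0.1 -1.5 -0.4 -0.6  0.  -0.2 -0.8 -0.8
 -1.  -0.6 -0.9 -1.3 -0.2 -1.4]
carton [ 0.4605 -0.1271  0.1603] [-0.6 -0.7 -0.7 -1.2  0.5 -0.1  0.  -0.1 -0.  -1.2 -0.6 -1.1 -1.5  0.1
  0.1 -0.2]
tallmill [ 0.7636 -0.0412  0.118 ]
mill2 [ 0.6067 -0.4654  0.118 ]
mug [ 0.7101 -0.263   0.09  ]
cereal [0.6564 0.3787 0.17  ]
red [ 0.5821 -0.1612  0.085 ]
yel1 [ 0.3578 -0.0786  0.085 ]
yel2 [ 0.3021 -0.2748  0.085 ]
bottle [0.5601 0.4827 0.22  ]
bowl [0.4076 0.0707 0.03  ]
```

```bash
sed -i 's/-np.array(\[b for _,b in l\])/-(np.array([b for _,b in l])-.45)/' h.py; sed -i 's/,((x,y,96),(220,221.6))//' fit.py; python3 fit.py | grep -E "tin|rest|carton" -A1; cat >> h.py <<'E'
FL=np.diag([1.,-1,-1])
def go(Rt,pt,Rc=None,pc=None):
    s=sensors.get_state()
    if Rc is None: Rc=Ro.from_rotvec(s["tcp_rot"]).as_matrix()
    if pc is None: pc=s["tool_pos"]
    rv=Ro.from_matrix(Rt@Rc.T).as_rotvec()
    print("tcp",(np.array(pt)*1e3).round(1),"shift",((pt-pc)*1e3).round(1),"rot",rv.round(4),"deg",np.degrees(np.linalg.norm(rv)).round(1))
    return Rt,pt
E
```

```text
tin [ 0.6141  0.2166 -0.2787] [-0.3 -0.3 -0.3  0.5  0.5  0.2  0.9  0.   1.3 -0.4  0.   0.1  0.3  0.4
  0.7  0.6]
rest [ 0.4525 -0.307   0.5644] [-0.5 -0.4 -0.2  0.2  0.9 -0.5  0.2 -1.2 -0.1 -0.3  0.3  0.2 -0.1 -0.3
 -0.4 -0.2 -0.3 -0.8  0.4 -0.9]
carton [ 0.4606 -0.1267  0.1661] [-0.3 -0.2 -0.4 -0.8  0.9  0.3  0.5  0.4  0.5 -0.7 -0.1 -0.6 -0.9  0.5
  0.7  0.1]
```

```bash
cat >> h.py <<'E'
np.set_printoptions(precision=4,suppress=True)
TIN=[.6141,.2166,-.2787]; REST=[.4525,-.3070,.5644]; CAR=[.4606,-.1267,.1661]
GX=.005 # grasp x on the handle
def ry(p): return Ro.from_euler('y',-p).as_matrix() # +p: tip up
def spr_rest(h=0): # tool pose for spreader at rest, h higher
    R=Rz(REST[2]); return R@FL, np.array([REST[0],REST[1],.044+h-.019])+R@[GX,0,0]
def spr_tin(x,z,p,y=0): # blade tip at (x,y,z) mm in tin frame, pitch p rel. to tin x
    R,t=tinfr(TIN); Rs=R@ry(p); tip=R@(np.array([x,y,z])/1e3)+t
    o=tip-Rs@[.125,0,0]; return Rs@FL, o+Rs@[GX,0,-.019]
E
python3 - <<'E'
from h import *
a=go(*spr_rest(.09));b=go(*spr_rest(0))
c=go(*spr_tin(-60,87.5,0),*spr_rest(.2))
d=go(*spr_tin(10,87.5,0),*c)
e=go(*spr_tin(9,100.6,.36),*d)
E
```

```text
tcp [ 456.7 -304.3  115. ] shift [ 281.8  295.5 -123.5] rot [-0.0005 -0.0003  0.2806] deg 16.1
tcp [ 456.7 -304.3   25. ] shift [ 281.8  295.5 -213.5] rot [-0.0005 -0.0003  0.2806] deg 16.1
tcp [561.8  33.8  59.3] shift [ 105.1  338.1 -165.7] rot [ 0.4284 -0.3207  0.7107] deg 51.0
tcp [578.5  92.1  94.3] shift [16.7 58.3 35. ] rot [0. 0. 0.] deg 0.0
tcp [585.5 116.7  76.8] shift [  7.   24.6 -17.5] rot [ 0.3461 -0.099  -0.    ] deg 20.6
```

>>> arm_command:
  commands:
    - {"xyz": [40,42,0],"rot": [0,0,0.06],"claw": 0.6}
    - {"xyz": [80,84,0],"rot": [0,0,0.12],"claw": 0.6}
    - {"xyz": [120,126,0],"rot": [0,0,0.18],"claw": 0.6}
    - {"xyz": [160,168,0],"rot": [0,0,0.24],"claw": 0.6}
    - {"xyz": [200,210,-10],"rot": [0,0,0.28],"claw": 0.6}

```text
time_s: 0.92
tool_pos: [0.3767, -0.3891, 0.2293]
tcp_rot: [3.015, 0.875, 0.002]
contact_force: [1.5, -0.5, -0.5]
opening: 0.601
gripper_force: 0.0
```

>>> arm_command:
  commands:
    - {"xyz": [40,43,-20],"rot": [0,0,0],"claw": 0.6}
    - {"xyz": [82,86,-60],"rot": [0,0,0],"claw": 0.6}
    - {"xyz": [82,86,-113],"rot": [0,0,0],"claw": 0.6}
    - {"xyz": [82,86,-113],"rot": [0,0,0],"claw": 0.6}

```text
time_s: 1.42
tool_pos: [0.4549, -0.3015, 0.1124]
tcp_rot: [-3.01, -0.876, 0.01]
contact_force: [-0.5, -0.3, -0.4]
opening: 0.597
gripper_force: 0.0
```

```bash
python3 - <<'E'
from h import *
go(*spr_rest(0)); print(sensors.get_state()["time_s"])
im=get_image("scene")["img"][190:340,110:310]; im2=get_image("top")["img"][200:320,360:520]
cv2.imwrite("pics/D.png",np.hstack([cv2.resize(im,(560,420)),cv2.resize(im2,(560,420))])[:, :1120])
E
```

```text
tcp [ 456.7 -304.3   25. ] shift [  1.9  -2.8 -87.4] rot [-0.0045 -0.008  -0.0021] deg 0.5
1.425
```

>>> arm_command:
  commands:
    - {"xyz": [0,0,-40],"rot": [0,0,0],"claw": 0.6}
    - {"xyz": [0,0,-75],"rot": [0,0,0],"claw": 0.6}
    - {"xyz": [0,0,-90],"rot": [0,0,0],"claw": 0.6}
    - {"xyz": [0,0,-90],"rot": [0,0,0],"claw": 0.6}
    - {"xyz": [0,0,-90],"rot": [0,0,0],"claw": 0.6}

```text
time_s: 2.15
tool_pos: [0.4579, -0.305, 0.0275]
tcp_rot: [3.016, 0.872, 0.003]
contact_force: [-0.8, 0.3, 0.7]
opening: 0.596
gripper_force: 0.0
```

>>> arm_command:
  commands:
    - {"xyz": [0,0,0],"rot": [0,0,0],"claw": 0.0}
    - {"xyz": [0,0,0],"rot": [0,0,0],"claw": 0.0}
    - {"xyz": [0,0,0],"rot": [0,0,0],"claw": 0.0}
    - {"xyz": [0,0,0],"rot": [0,0,0],"claw": 0.0}
  squeeze: 50

```text
time_s: 2.65
tool_pos: [0.4569, -0.3039, 0.0258]
tcp_rot: [-3.017, -0.874, 0.0]
contact_force: [0.1, 0.9, 2.7]
opening: 0.178
gripper_force: 50.1
```

```bash
python3 - <<'E'
from h import *
go(*spr_rest(0)); s=sensors.get_state(); print(s["time_s"],s["opening"],s["gripper_force"],s["contact_force"],s["tool_pos"])
im=get_image("scene")["img"][220:340,120:280]; im2=get_image("top")["img"][200:320,380:490]
cv2.imwrite("pics/D.png",np.hstack([cv2.resize(im,(440,330)),cv2.resize(im2,(330,330))]))
E
```

```text
tcp [ 456.7 -304.3   25. ] shift [-0.2 -0.4 -0.8] rot [-0.0001 -0.0002  0.0005] deg 0.0
2.65 0.1775058703028349 50.13731975108385 [0.1369 0.9299 2.6599] [ 0.4569 -0.3039  0.0258]
```

View pics/D.png

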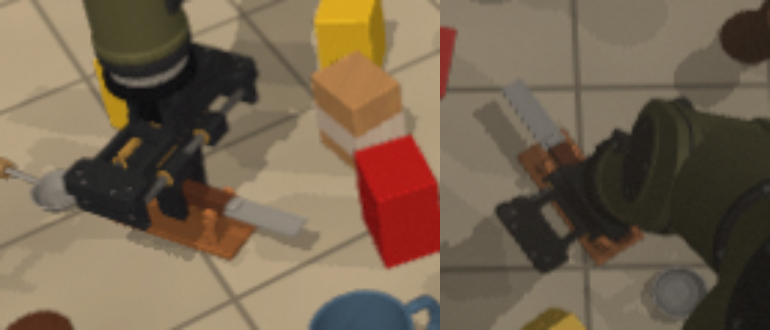

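Picture D shows the fingers closed on the dark handle between the posts, with the blade tip at about (300,228) in the left panel; the opening matches the 16 mm handle width. Next I lift and carry it to the tin.

>>> arm_command:
  commands:
    - {"xyz": [0,0,40],"rot": [0,0,0],"claw": 0.0}
    - {"xyz": [0,0,100],"rot": [0,0,0],"claw": 0.0}
    - {"xyz": [0,0,160],"rot": [0,0,0],"claw": 0.0}
    - {"xyz": [0,20,200],"rot": [0,0,0],"claw": 0.0}
    - {"xyz": [10,70,200],"rot": [0.0714,-0.0535,0.1185],"claw": 0.0}

```text
time_s: 3.38
tool_pos: [0.4693, -0.2347, 0.2289]
tcp_rot: [-2.912, -1.036, -0.119]
contact_force: [0.3, 0.4, -2.2]
opening: 0.173
gripper_force: 50.0
```

>>> arm_command:
  commands:
    - {"xyz": [20,55,0],"rot": [0.0714,-0.0535,0.1185],"claw": 0.0}
    - {"xyz": [40,110,0],"rot": [0.1428,-0.1069,0.2369],"claw": 0.0}
    - {"xyz": [60,165,0],"rot": [0.2142,-0.1604,0.3554],"claw": 0.0}
    - {"xyz": [80,215,0],"rot": [0.2856,-0.2138,0.4738],"claw": 0.0}
    - {"xyz": [87,239,0],"rot": [0.357,-0.2673,0.5923],"claw": 0.0}

```text
time_s: 4.0
tool_pos: [0.5542, 0.0084, 0.2265]
tcp_rot: [-2.199, -1.672, -0.596]
contact_force: [0.9, 0.8, -1.1]
opening: 0.174
gripper_force: 50.0
```

```bash
python3 - <<'E'
from h import *
s=sensors.get_state(); print(s["time_s"],s["opening"],s["gripper_force"],s["joint_pos"],s["tool_pos"])
a=go(*spr_tin(-90,88,0)); go(*spr_tin(-60,88,0),*a);
E
```

```text
4.0 0.17390245319938027 49.99091014266014 [ 0.6812  0.7667 -0.8309  1.8869  0.0484  0.5488 -0.2611] [0.5542 0.0084 0.2265]
tcp [554.6   8.6  44.8] shift [   0.3    0.2 -181.7] rot [-0.0031  0.0029 -0.0075] deg 0.5
tcp [561.7  33.6  59.8] shift [ 7.1 25.  15. ] rot [0. 0. 0.] deg 0.0
```

>>> arm_command:
  commands:
    - {"xyz": [0,0,-50],"rot": [0,0,-0.007],"claw": 0.0}
    - {"xyz": [0,0,-100],"rot": [0,0,-0.007],"claw": 0.0}
    - {"xyz": [0,0,-150],"rot": [0,0,-0.007],"claw": 0.0}
    - {"xyz": [0,0,-181],"rot": [0,0,-0.007],"claw": 0.0}
    - {"xyz": [0,0,-181],"rot": [0,0,-0.007],"claw": 0.0}

```text
time_s: 4.62
tool_pos: [0.5523, 0.0048, 0.0424]
tcp_rot: [-2.215, -1.655, -0.588]
contact_force: [0.5, 0.2, -1.5]
opening: 0.171
gripper_force: 50.0
```

>>> arm_command:
  commands:
    - {"xyz": [4,12,7.5],"rot": [0,0,0],"claw": 0.0}
    - {"xyz": [7,25,15],"rot": [0,0,0],"claw": 0.0}
    - {"xyz": [7,25,15],"rot": [0,0,0],"claw": 0.0}
    - {"xyz": [7,25,15],"rot": [0,0,0],"claw": 0.0}

```text
time_s: 5.12
tool_pos: [0.5612, 0.0299, 0.0603]
tcp_rot: [-2.216, -1.659, -0.594]
contact_force: [-0.5, -0.1, -0.2]
opening: 0.175
gripper_force: 50.0
```

```bash
python3 - <<'E'
from h import *
s=sensors.get_state(); print(s["time_s"],s["contact_force"],s["joint_pos"])
go(*spr_tin(-60,88,0))
D=get_image("scene");T=get_image("top")
def exp(d): # expected px of tip corners, notch
    R,t=tinfr(TIN); Rt=Ro.from_rotvec(s["tcp_rot"]).as_matrix(); Rs=Rt@FL; o=s["tool_pos"]-Rs@[GX,0,-.019]
    return proj(d,[o+Rs@[.125,.011,0],o+Rs@[.125,-.011,0],t+R@[-.0395,.0335,.096],t+R@[-.0395,-.0335,.096],t+R@[-.0395,-.017,.083]])
print(exp(D).round(1)); print(exp(T).round(1))
k=5
a=cv2.resize(D["img"][185:265,320:400],None,fx=k,fy=k,interpolation=cv2.INTER_CUBIC);b=cv2.resize(T["img"][170:250,220:300],None,fx=k,fy=k,interpolation=cv2.INTER_CUBIC)
cv2.imwrite("pics/E.png",cv2.convertScaleAbs(np.hstack([a,b]),alpha=1.3,beta=15))
E
```

```text
5.125 [-0.4551 -0.0622 -0.1824] [ 0.5355  1.0214 -0.6577  1.9664  0.1492  0.1975 -0.2598]
tcp [561.7  33.6  59.8] shift [ 0.5  3.7 -0.6] rot [0.0007 0.0008 0.007 ] deg 0.4
[[357.  218.6]
 [360.5 223.6]
 [359.9 206.7]
 [370.9 221.7]
 [370.2 221. ]]
[[261.2 221. ]
 [263.7 212.4]
 [250.7 227.5]
 [258.2 201. ]
 [254.5 207.6]]
```

View pics/E.png

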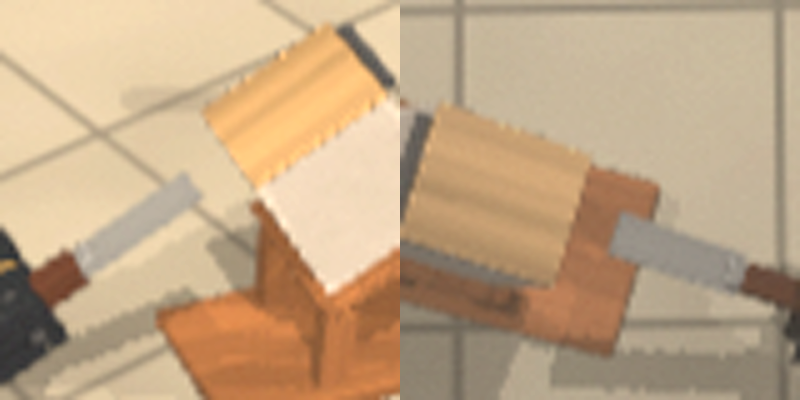

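Picture E shows the blade level in front of the notch. The tip corners are at scene (357,219),(360,223) and top (264,212),(261,219), within about 1 px of prediction except one top corner row, which is 2 px off. I insert now.

>>> arm_command:
  commands:
    - {"xyz": [2,10,4.5],"rot": [0,0,0.007],"claw": 0.0}
    - {"xyz": [5.5,21.5,11.5],"rot": [0,0,0.007],"claw": 0.0}
    - {"xyz": [9,33,18.5],"rot": [0,0,0.007],"claw": 0.0}
    - {"xyz": [9,33,18.5],"rot": [0,0,0.007],"claw": 0.0}
  squeeze: 60

```text
time_s: 5.72
tool_pos: [0.5706, 0.0651, 0.0795]
tcp_rot: [-2.206, -1.668, -0.594]
contact_force: [0.2, -0.1, -0.8]
opening: 0.168
gripper_force: 60.0
```

```bash
python3 - <<'E'
from h import *
s=sensors.get_state(); print(s["contact_force"])
go(*spr_tin(10,87.5,0))
E
```

```text
[ 0.2038 -0.1136 -0.8   ]
tcp [578.5  92.1  94.3] shift [ 7.8 27.  14.9] rot [-0.001   0.002  -0.0022] deg 0.2
```

```bash
python3 - <<'E'
from h import *
c=spr_tin(10,87.5,0); go(*c)
for p in(.1,.2,.3,.4,.5):
    x=-36+47*np.cos(p)-1*np.sin(p); z=83+47*np.sin(p)-.5
    print(p,"rel insert:"); go(*spr_tin(x,z,p),*c)
E
```

```text
tcp [578.5  92.1  94.3] shift [ 7.8 27.  14.9] rot [-0.001   0.002  -0.0022] deg 0.2
0.1 rel insert:
tcp [580.9 100.6  85.3] shift [ 2.4  8.5 -9. ] rot [ 0.0961 -0.0275  0.    ] deg 5.7
0.2 rel insert:
tcp [582.5 106.3  80.8] shift [  4.1  14.2 -13.5] rot [ 0.1923 -0.055  -0.    ] deg 11.5
0.3 rel insert:
tcp [584.3 112.4  76.8] shift [  5.8  20.3 -17.5] rot [ 0.2884 -0.0825  0.    ] deg 17.2
0.4 rel insert:
tcp [586.1 118.9  73.6] shift [  7.7  26.8 -20.8] rot [ 0.3846 -0.11   -0.    ] deg 22.9
0.5 rel insert:
tcp [588.1 125.7  71. ] shift [  9.6  33.6 -23.3] rot [ 0.4807 -0.1376  0.    ] deg 28.6
```

>>> arm_command:
  commands:
    - {"xyz": [4,14,7.5],"rot": [0,0,0],"claw": 0.0}
    - {"xyz": [8,27,15],"rot": [0,0,0],"claw": 0.0}
    - {"xyz": [8,27,15],"rot": [0,0,0],"claw": 0.0}

```text
time_s: 6.1
tool_pos: [0.5787, 0.0922, 0.0945]
tcp_rot: [-2.206, -1.668, -0.595]
contact_force: [-0.1, 1.0, -1.0]
opening: 0.171
gripper_force: 60.0
```

>>> arm_command:
  commands:
    - {"xyz": [2.4,8.5,-9],"rot": [0.096,-0.0275,0],"claw": 0.0}
    - {"xyz": [4,14,-13.5],"rot": [0.192,-0.055,0],"claw": 0.0}
    - {"xyz": [6,20,-17.5],"rot": [0.288,-0.0825,0],"claw": 0.0}
    - {"xyz": [6,20,-17.5],"rot": [0.288,-0.0825,0],"claw": 0.0}

```text
time_s: 6.6
tool_pos: [0.5833, 0.1077, 0.0733]
tcp_rot: [-2.006, -1.502, -0.871]
contact_force: [-1.8, -4.2, 0.7]
opening: 0.169
gripper_force: 60.0
```

```bash
python3 - <<'E'
from h import *
s=sensors.get_state(); print(s["time_s"],s["contact_force"],s["ft_torque"],s["joint_pos"])
c=spr_tin(10,87.5,0)
for p in(.3,.4,.5):
    x=-36+47*np.cos(p)-1*np.sin(p); z=83+47*np.sin(p)-.5; go(*spr_tin(x,z,p))
D=get_image("scene");T=get_image("top");k=5
a=cv2.resize(D["img"][175:275,320:400],None,fx=k,fy=k,interpolation=cv2.INTER_CUBIC);b=cv2.resize(T["img"][170:270,215:295],None,fx=k,fy=k,interpolation=cv2.INTER_CUBIC)
cv2.imwrite("pics/F.png",cv2.convertScaleAbs(np.hstack([a,b]),alpha=1.3,beta=15))
E
```

```text
6.6 [-1.8353 -4.2337  0.6767] [-0.9266  0.1649 -0.0048] [ 0.6577  1.2181 -0.9198  1.948   0.1496  0.1356 -0.1861]
tcp [584.3 112.4  76.8] shift [1.  4.7 3.5] rot [-0.0009 -0.0047  0.0048] deg 0.4
tcp [586.1 118.9  73.6] shift [ 2.8 11.2  0.2] rot [ 0.0952 -0.0325  0.0046] deg 5.8
tcp [588.1 125.7  71. ] shift [ 4.7 17.9 -2.4] rot [ 0.1913 -0.0602  0.0043] deg 11.5
```

View pics/F.png

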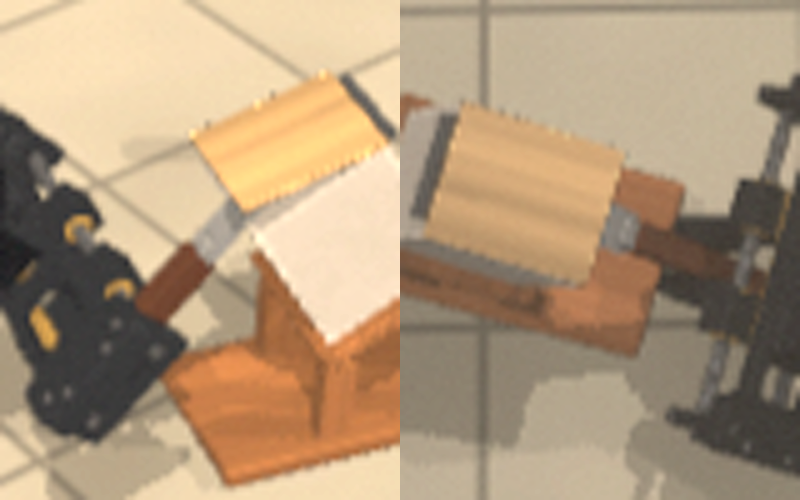

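Picture F shows the lid lifting off the rim on the blade: front corners at scene (358,202),(369,217), with a gap visible above the white wall.

```bash
cat >> h.py <<'E'
def lidpts(phi,ys=(33.5,-33.5),zt=4):
    R,t=tinfr(TIN); d=np.array([-np.cos(phi),0,np.sin(phi)]); n=np.array([np.sin(phi),0,np.cos(phi)])
    return [t+R@((np.array([39.5,y,92])+79*d+zt*n)/1e3) for y in ys]
E
python3 - <<'E'
from h import *
D=get_image("scene");T=get_image("top")
for f in(.15,.2,.25,.3,.35): print(f,proj(D,lidpts(f)).ravel().round(1),proj(T,lidpts(f)).ravel().round(1))
print("obs scene 358,201.2 (369,217 edge) top", 215+190/5-.4,170+285/5-.4,215+225/5-.4,170+152/5-.4)
E
```

```text
0.15 [358.4 203.5 369.4 218.5] [251.8 227.4 259.5 200.6]
0.2 [358.  202.4 369.1 217.4] [252.  227.3 259.7 200.4]
0.25 [357.7 201.2 368.8 216.2] [252.2 227.2 259.9 200.2]
0.3 [357.5 200.  368.6 215. ] [252.2 227.1 260.  200. ]
0.35 [357.4 198.8 368.5 213.7] [252.2 226.9 260.  199.7]
obs scene 358,201.2 (369,217 edge) top 252.6 226.6 259.6 200.0
```

>>> arm_command:
  commands:
    - {"xyz": [1,3.5,-1.5],"rot": [0.048,-0.0137,0],"claw": 0.0}
    - {"xyz": [2,6.5,-3],"rot": [0.096,-0.0275,0],"claw": 0.0}
    - {"xyz": [2,6.5,-3],"rot": [0.096,-0.0275,0],"claw": 0.0}

```text
time_s: 7.18
tool_pos: [0.5862, 0.1163, 0.0727]
tcp_rot: [-1.93, -1.454, -0.958]
contact_force: [-1.3, -3.1, -1.5]
opening: 0.172
gripper_force: 60.0
```

```bash
python3 - <<'E'
from h import *
s=sensors.get_state(); print(s["contact_force"],s["ft_torque"],s["joint_pos"])
for p in(.4,.5):
    x=-36+47*np.cos(p)-1*np.sin(p); z=83+47*np.sin(p)-.5; go(*spr_tin(x,z,p))
E
```

```text
[-1.2848 -3.0879 -1.521 ] [-1.0152  0.2219 -0.0262] [ 0.7148  1.3087 -0.9957  1.9376  0.1745  0.1375 -0.1406]
tcp [586.1 118.9  73.6] shift [-0.   2.6  0.9] rot [ 0.0016 -0.0005  0.0006] deg 0.1
tcp [588.1 125.7  71. ] shift [ 1.9  9.3 -1.7] rot [ 0.0977 -0.028   0.0006] deg 5.8
```

>>> arm_command:
  commands:
    - {"xyz": [1,3.5,-1.5],"rot": [0.048,-0.0137,0],"claw": 0.0}
    - {"xyz": [2,7,-3],"rot": [0.096,-0.0275,0],"claw": 0.0}
    - {"xyz": [2.5,9,-3.5],"rot": [0.125,-0.036,0],"claw": 0.0}
    - {"xyz": [2.5,9,-3.5],"rot": [0.125,-0.036,0],"claw": 0.0}
    - {"xyz": [2.5,9,-3.5],"rot": [0.125,-0.036,0],"claw": 0.0}

```text
time_s: 7.8
tool_pos: [0.5886, 0.1252, 0.069]
tcp_rot: [-1.832, -1.381, -1.063]
contact_force: [-1.0, -4.2, -0.1]
opening: 0.17
gripper_force: 60.0
```

```bash
python3 - <<'E'
from h import *
s=sensors.get_state(); print(s["contact_force"],s["ft_torque"],s["joint_pos"])
p=.53;x=-36+47*np.cos(p)-1*np.sin(p); z=83+47*np.sin(p)-.5; go(*spr_tin(x,z,p))
D=get_image("scene")
for f in(.25,.3,.35,.4,.45,.5): print(f,proj(D,lidpts(f)).ravel().round(1))
im=D["img"];k=5
c=cv2.convertScaleAbs(cv2.resize(im[175:275,320:420],None,fx=k,fy=k,interpolation=cv2.INTER_CUBIC),alpha=1.3,beta=15)
cv2.imwrite("pics/G.png",c)
for v in range(192,222): print(v,im[v,362],im[v,366])
E
```

```text
[-0.9894 -4.209  -0.1491] [-0.9674  0.2276 -0.1031] [ 0.7818  1.4407 -1.0854  1.9158  0.2076  0.1581 -0.0802]
tcp [588.7 127.7  70.3] shift [0.  2.5 1.4] rot [ 0.0023 -0.0003  0.0004] deg 0.1
0.25 [357.7 201.2 368.8 216.2]
0.3 [357.5 200.  368.6 215. ]
0.35 [357.4 198.8 368.5 213.7]
0.4 [357.3 197.5 368.4 212.4]
0.45 [357.3 196.2 368.5 211.1]
0.5 [357.4 194.9 368.6 209.8]
192 [130 161 180] [129 161 180]
193 [130 161 180] [130 161 180]
194 [128 160 179] [107 147 177]
195 [116 164 193] [ 83 133 175]
196 [ 91 148 187] [ 83 136 181]
197 [ 82 135 180] [ 86 143 190]
198 [ 86 142 192] [ 91 150 201]
199 [ 91 151 202] [ 91 151 204]
200 [ 93 154 205] [ 89 147 197]
201 [ 89 149 199] [ 87 141 191]
202 [ 85 140 189] [ 90 147 197]
203 [ 87 141 188] [ 93 154 207]
204 [ 88 129 163] [ 96 157 209]
205 [101 128 147] [ 97 160 213]
206 [112 135 152] [ 98 165 218]
207 [114 134 151] [ 97 162 218]
208 [115 133 149] [ 97 159 212]
209 [114 133 150] [ 83 132 175]
210 [116 139 157] [ 85 114 140]
211 [122 150 168] [102 122 139]
212 [123 154 171] [101 115 128]
213 [122 154 172] [ 91 102 112]
214 [124 155 174] [ 86  94 102]
215 [124 155 175] [83 91 97]
216 [125 155 174] [84 91 97]
217 [125 156 175] [83 91 96]
218 [123 152 169] [ 86  94 100]
219 [114 138 152] [ 88  96 102]
220 [109 125 136] [ 96 105 111]
221 [110 122 132] [100 110 117]
```

>>> arm_command:
  commands:
    - {"xyz": [0.5,2,-3.5],"rot": [0,0,0],"claw": 0.0}
    - {"xyz": [0.5,2,-3.5],"rot": [0,0,0],"claw": 0.0}
    - {"xyz": [0.5,2,-3.5],"rot": [0,0,0],"claw": 0.0}

```text
time_s: 8.22
tool_pos: [0.5895, 0.128, 0.0668]
tcp_rot: [-1.829, -1.38, -1.066]
contact_force: [-0.5, -4.0, 5.0]
opening: 0.172
gripper_force: 60.0
```

```bash
python3 - <<'E'
from h import *
s=sensors.get_state(); print(s["contact_force"],s["ft_torque"])
# next: un-pitch to p=.25 w/ tip under lid, then arc sweep
q=None
R,t=tinfr(TIN)
for x,z,p in((4,106,.53),(-8,103,.25),(-20,111,.05)): q=go(*spr_tin(x,z,p),*(q or (None,None)))
for f in np.arange(.5,2.11,.2):
    r_=58; x=39.5-r_*np.cos(f)+1.5*np.sin(f)*0; z=92+r_*np.sin(f)-1.25; print(round(f,2),"tip",round(x,1),round(z,1)); q=go(*spr_tin(x,z,0.05),*q)
E
```

```text
[-0.5324 -3.983   4.9572] [ 0.1092 -0.1469 -0.1131]
tcp [588.7 127.8  70.1] shift [-0.8 -0.1  3.3] rot [-0.0005  0.0014  0.0004] deg 0.1
tcp [578.1  90.7  77.8] shift [-10.6 -37.2   7.7] rot [-0.2692  0.077   0.    ] deg 16.0
tcp [569.2  59.6  95.1] shift [ -8.9 -31.1  17.3] rot [-0.1923  0.055  -0.    ] deg 11.5
0.5 tip -11.4 118.6
tcp [570.2  63.1 105.9] shift [ 1.   3.5 10.8] rot [0. 0. 0.] deg 0.0
0.7 tip -4.9 128.1
tcp [570.4  64.  117.4] shift [ 0.2  0.8 11.5] rot [0. 0. 0.] deg 0.0
0.9 tip 3.4 136.2
tcp [571.3  67.  128.6] shift [ 0.9  3.  11.1] rot [0. 0. 0.] deg 0.0
1.1 tip 13.2 142.4
tcp [572.8  72.1 138.9] shift [ 1.5  5.1 10.3] rot [0. 0. 0.] deg 0.0
1.3 tip 24.0 146.6
tcp [574.8  79.1 147.9] shift [2. 7. 9.] rot [0. 0. 0.] deg 0.0
1.5 tip 35.4 148.6
tcp [577.2  87.6 155.3] shift [2.4 8.6 7.4] rot [0. 0. 0.] deg 0.0
1.7 tip 47.0 148.3
tcp [580.   97.4 160.8] shift [2.8 9.8 5.5] rot [0. 0. 0.] deg 0.0
1.9 tip 58.3 145.6
tcp [583.1 108.1 164.2] shift [ 3.  10.7  3.4] rot [0. 0. 0.] deg 0.0
2.1 tip 68.8 140.8
tcp [586.2 119.2 165.3] shift [ 3.2 11.1  1.1] rot [0. 0. 0.] deg 0.0
```

The 5 N upward reaction confirms the blade is bearing on the notch edge with the lid up. Next I level the blade under the lid and sweep the lid back.

>>> arm_command:
  commands:
    - {"xyz": [-5.5,-18.5,6],"rot": [-0.135,0.0385,0],"claw": 0.0}
    - {"xyz": [-11,-37,12],"rot": [-0.269,0.077,0],"claw": 0.0}
    - {"xyz": [-15.5,-52.5,20.5],"rot": [-0.365,0.1045,0],"claw": 0.0}
    - {"xyz": [-20,-68,29],"rot": [-0.461,0.132,0],"claw": 0.0}
    - {"xyz": [-20,-68,29],"rot": [-0.461,0.132,0],"claw": 0.0}

```text
time_s: 8.85
tool_pos: [0.5694, 0.0608, 0.0963]
tcp_rot: [-2.174, -1.646, -0.643]
contact_force: [0.8, -0.3, -0.9]
opening: 0.173
gripper_force: 60.0
```

>>> arm_command:
  commands:
    - {"xyz": [1,3.5,10.5],"rot": [0,0,0],"claw": 0.0}
    - {"xyz": [1,4.5,22],"rot": [0,0,0],"claw": 0.0}
    - {"xyz": [2,7.5,33],"rot": [0,0,0],"claw": 0.0}
    - {"xyz": [3.5,12.5,43.5],"rot": [0,0,0],"claw": 0.0}

```text
time_s: 9.35
tool_pos: [0.5722, 0.0721, 0.1386]
tcp_rot: [-2.176, -1.639, -0.641]
contact_force: [-0.9, 1.0, -2.3]
opening: 0.175
gripper_force: 60.0
```

```bash
python3 - <<'E'
from h import *
s=sensors.get_state(); print(s["contact_force"],s["ft_torque"],s["joint_pos"])
R,t=tinfr(TIN);Rs=Ro.from_rotvec(s["tcp_rot"]).as_matrix()@FL;o=s["tool_pos"]-Rs@[GX,0,-.019]
print("tip in tin",(R.T@(o+Rs@[.125,0,0]-t)*1e3).round(1))
D=get_image("scene");T=get_image("top");k=4
a=cv2.resize(D["img"][155:255,320:420],None,fx=k,fy=k,interpolation=cv2.INTER_CUBIC);b=cv2.resize(T["img"][150:250,200:300],None,fx=k,fy=k,interpolation=cv2.INTER_CUBIC)
cv2.imwrite("pics/H.png",cv2.convertScaleAbs(np.hstack([a,b]),alpha=1.3,beta=15))
E
```

```text
[-0.9277  1.0228 -2.3279] [-0.9341  0.2586  0.0628] [ 0.5377  0.9207 -0.7647  1.9441  0.0874  0.296  -0.3068]
tip in tin [ 12.9   0.4 142.4]
```

View pics/H.png

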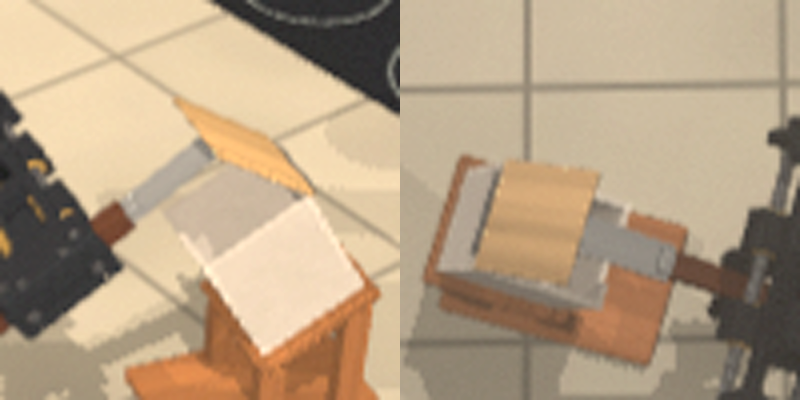

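Picture H shows the lid about 60° open, carried on the blade tip at scene crop (205,150). I continue the arc.

>>> arm_command:
  commands:
    - {"xyz": [2,7,9],"rot": [0,0,0],"claw": 0.0}
    - {"xyz": [4.5,15.5,16.5],"rot": [0,0,0],"claw": 0.0}
    - {"xyz": [7,25.5,22],"rot": [0,0,0],"claw": 0.0}
    - {"xyz": [10,36,25],"rot": [0,0,0],"claw": 0.0}
    - {"xyz": [13.5,47,26.5],"rot": [0,0,0],"claw": 0.0}

```text
time_s: 10.07
tool_pos: [0.5864, 0.1199, 0.165]
tcp_rot: [-2.176, -1.64, -0.643]
contact_force: [-0.2, -1.0, -1.6]
opening: 0.173
gripper_force: 60.0
```

>>> arm_command:
  commands:
    - {"xyz": [0,0,0],"rot": [0,0,0],"claw": 0.0}
    - {"xyz": [0,0,0],"rot": [0,0,0],"claw": 0.0}

```text
time_s: 10.32
tool_pos: [0.5857, 0.1192, 0.1646]
tcp_rot: [-2.175, -1.64, -0.641]
contact_force: [-0.1, 0.1, -0.5]
opening: 0.173
gripper_force: 60.0
```

```bash
python3 - <<'E'
from h import *
s=sensors.get_state(); print(s["contact_force"],s["ft_torque"],s["joint_pos"])
R,t=tinfr(TIN);Rs=Ro.from_rotvec(s["tcp_rot"]).as_matrix()@FL;o=s["tool_pos"]-Rs@[GX,0,-.019]
print("tip in tin",(R.T@(o+Rs@[.125,0,0]-t)*1e3).round(1))
D=get_image("scene");T=get_image("top");k=4
for f in (1.6,1.8,2,2.2):print(f,proj(D,lidpts(f,zt=0)).ravel().round(1),proj(T,lidpts(f,zt=0)).ravel().round(1))
a=cv2.resize(D["img"][155:255,320:420],None,fx=k,fy=k,interpolation=cv2.INTER_CUBIC);b=cv2.resize(T["img"][150:250,200:300],None,fx=k,fy=k,interpolation=cv2.INTER_CUBIC)
cv2.imwrite("pics/I.png",cv2.convertScaleAbs(np.hstack([a,b]),alpha=1.3,beta=15))
E
```

```text
[-0.1264  0.1112 -0.5253] [-0.5919  0.0905  0.033 ] [ 0.4443  0.8753 -0.7586  1.9126  0.0508  0.3112 -0.369 ]
tip in tin [ 68.3   0.5 140.3]
1.6 [374.3 168.5 386.6 182.6] [228.3 217.2 236.8 187.8]
1.8 [379.9 165.2 392.5 179.2] [221.2 215.  229.8 185.5]
2 [385.8 163.  398.6 176.8] [213.9 213.  222.6 183.4]
2.2 [391.7 161.8 404.6 175.6] [206.8 211.1 215.6 181.5]
```

View pics/I.png

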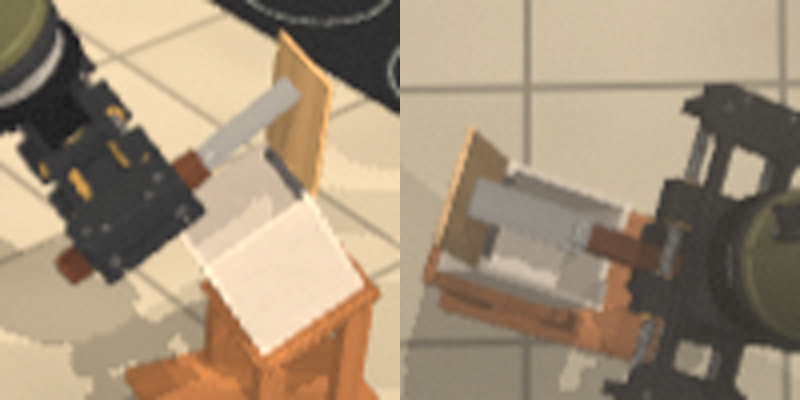

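Picture I shows the lid standing past square at about 2.15 rad, top corners at scene (390,162),(402,175). I withdraw and return to the rest.

>>> arm_command:
  commands:
    - {"xyz": [-8,-29,-15],"rot": [0,0,0],"claw": 0.0}
    - {"xyz": [-19,-67,-30],"rot": [0,0,0],"claw": 0.0}
    - {"xyz": [-25,-85,20],"rot": [0,0,0],"claw": 0.0}
    - {"xyz": [-31,-110,61],"rot": [0,0,0],"claw": 0.0}
    - {"xyz": [-31,-110,61],"rot": [0,0,0],"claw": 0.0}

```text
time_s: 11.05
tool_pos: [0.5568, 0.0064, 0.2279]
tcp_rot: [-2.182, -1.639, -0.648]
contact_force: [0.7, 0.9, -1.4]
opening: 0.175
gripper_force: 60.0
```

```bash
python3 - <<'E'
from h import *
s=sensors.get_state(); print(s["contact_force"],s["ft_torque"])
go(*spr_rest(.2))
Rs=Ro.from_rotvec(s["tcp_rot"]).as_matrix()@FL
D=get_image("scene");T=get_image("top");k=4
for nm,d,(u0,v0) in(("s",D,(270,130)),("t",T,(250,150))):
  for p in(-.1,-.05,0,.05,.1):
    A=Rs@ry(p); g=s["tool_pos"]+Rs@[0,0,.019]; print(nm,p,((proj(d,[g+A@[.125-GX,.011,0],g+A@[.125-GX,-.011,0],g+A@[.055-GX,0,0]])-[u0,v0])*k).ravel().round(0))
a=cv2.resize(D["img"][130:230,270:370],None,fx=k,fy=k,interpolation=cv2.INTER_CUBIC);b=cv2.resize(T["img"][150:250,250:350],None,fx=k,fy=k,interpolation=cv2.INTER_CUBIC)
cv2.imwrite("pics/J.png",cv2.convertScaleAbs(np.hstack([a,b]),alpha=1.3,beta=15))
E
```

```text
[ 0.6582  0.8824 -1.384 ] [-0.5999  0.0934 -0.0046]
tcp [ 456.7 -304.3  225. ] shift [-100.1 -310.7   -2.9] rot [-0.4649  0.3565 -0.7037] deg 52.5
s -0.1 [326. 139. 341. 158. 230. 217.]
s -0.05 [321. 132. 336. 151. 228. 214.]
s 0 [317. 125. 332. 144. 226. 211.]
s 0.05 [311. 119. 326. 137. 224. 208.]
s 0.1 [306. 112. 321. 131. 222. 206.]
t -0.1 [ 44. 245.  56. 205. 170. 266.]
t -0.05 [ 48. 245.  60. 205. 172. 266.]
t 0 [ 53. 245.  64. 204. 174. 266.]
t 0.05 [ 58. 245.  70. 204. 176. 266.]
t 0.1 [ 63. 246.  75. 204. 178. 266.]
```

View pics/J.png

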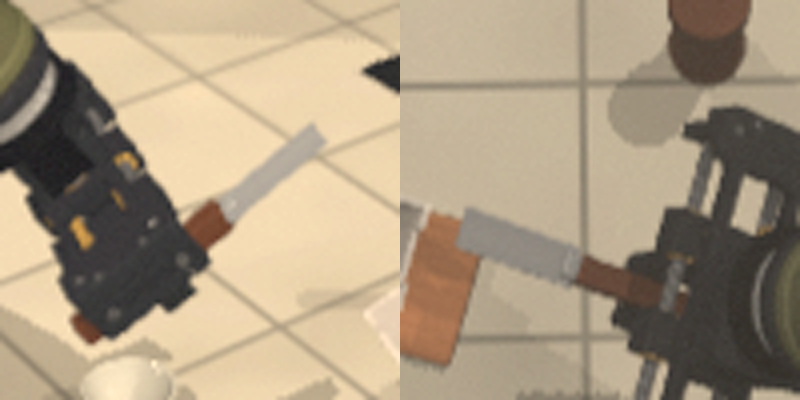

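Picture J shows the blade tip at crop (317,123)/(326,143), so the spreader has barely slipped (about 0.03 rad). That is 11 pictures viewed, one over the limit of 10; from here I check numerically only.

>>> arm_command:
  commands:
    - {"xyz": [-14,-50,0],"rot": [-0.077,0.059,-0.117],"claw": 0.0}
    - {"xyz": [-31,-105,0],"rot": [-0.155,0.119,-0.2345],"claw": 0.0}
    - {"xyz": [-48,-160,0],"rot": [-0.232,0.178,-0.352],"claw": 0.0}
    - {"xyz": [-65,-213,0],"rot": [-0.31,0.2377,-0.469],"claw": 0.0}
    - {"xyz": [-82,-263,0],"rot": [-0.387,0.297,-0.586],"claw": 0.0}

```text
time_s: 11.78
tool_pos: [0.4717, -0.2545, 0.2246]
tcp_rot: [-2.898, -1.027, -0.112]
contact_force: [-0.1, -0.1, -1.6]
opening: 0.172
gripper_force: 60.0
```

>>> arm_command:
  commands:
    - {"xyz": [-16,-50,0],"rot": [-0.0775,0.0594,-0.1173],"claw": 0.0}
    - {"xyz": [-16,-50,-60],"rot": [-0.0775,0.0594,-0.1173],"claw": 0.0}
    - {"xyz": [-16,-50,-120],"rot": [-0.0775,0.0594,-0.1173],"claw": 0.0}
    - {"xyz": [-16,-50,-150],"rot": [-0.0775,0.0594,-0.1173],"claw": 0.0}
    - {"xyz": [-16,-50,-150],"rot": [-0.0775,0.0594,-0.1173],"claw": 0.0}

```text
time_s: 12.4
tool_pos: [0.4552, -0.3015, 0.0726]
tcp_rot: [-3.003, -0.877, 0.01]
contact_force: [0.0, 1.0, -0.7]
opening: 0.172
gripper_force: 60.0
```

>>> arm_command:
  commands:
    - {"xyz": [0,0,0],"rot": [0,0,0],"claw": 0.0}

```text
time_s: 12.52
tool_pos: [0.4576, -0.3035, 0.0762]
tcp_rot: [-3.009, -0.877, 0.001]
contact_force: [0.2, 0.5, -0.5]
opening: 0.169
gripper_force: 60.0
```

```bash
python3 - <<'E'
from h import *
go(*spr_rest(0))
E
```

```text
tcp [ 456.7 -304.3   25. ] shift [ -0.9  -0.8 -51.2] rot [-0.0066 -0.0028 -0.0027] deg 0.4
```

>>> arm_command:
  commands:
    - {"xyz": [-0.5,-0.5,-25],"rot": [-0.006,-0.003,-0.0025],"claw": 0.0}
    - {"xyz": [-0.5,-0.5,-40],"rot": [-0.006,-0.003,-0.0025],"claw": 0.0}
    - {"xyz": [-0.5,-0.5,-46],"rot": [-0.006,-0.003,-0.0025],"claw": 0.0}
    - {"xyz": [-0.5,-0.5,-49],"rot": [-0.006,-0.003,-0.0025],"claw": 0.0}
    - {"xyz": [-0.5,-0.5,-49],"rot": [-0.006,-0.003,-0.0025],"claw": 0.0}
  squeeze: 30

```text
time_s: 13.15
tool_pos: [0.4569, -0.3046, 0.0273]
tcp_rot: [-3.018, -0.873, -0.001]
contact_force: [0.4, 1.5, 1.2]
opening: 0.183
gripper_force: 30.0
```

```bash
python3 - <<'E'
from h import *
go(*spr_rest(0)); print(sensors.get_state()["contact_force"])
E
```

```text
tcp [ 456.7 -304.3   25. ] shift [-0.2  0.3 -2.3] rot [-0.0002  0.0004  0.0009] deg 0.1
[0.4009 1.4725 1.1838]
```

>>> arm_command:
  commands:
    - {"xyz": [0,0,-1],"rot": [0,0,0],"claw": 0.0}
    - {"xyz": [0,0,-1],"rot": [0,0,0],"claw": 0.3}
    - {"xyz": [0,0,-1],"rot": [0,0,0],"claw": 0.5}
    - {"xyz": [0,0,-1],"rot": [0,0,0],"claw": 0.6}
    - {"xyz": [0,0,-1],"rot": [0,0,0],"claw": 0.6}

```text
time_s: 13.78
tool_pos: [0.4565, -0.3046, 0.0257]
tcp_rot: [-3.017, -0.873, 0.0]
contact_force: [-0.3, -0.6, 0.8]
opening: 0.593
gripper_force: 0.0
```

>>> arm_command:
  commands:
    - {"xyz": [0,0,30],"rot": [0,0,0],"claw": 0.6}
    - {"xyz": [0,0,80],"rot": [0,0,0],"claw": 0.6}
    - {"xyz": [0,0,130],"rot": [0,0,0],"claw": 0.8}
    - {"xyz": [0,40,140],"rot": [0,0,-0.13],"claw": 1.0}
    - {"xyz": [0,90,140],"rot": [0,0,-0.26],"claw": 1.0}

```text
time_s: 14.4
tool_pos: [0.4573, -0.215, 0.1671]
tcp_rot: [3.106, 0.463, 0.005]
contact_force: [0.2, 1.1, -0.2]
opening: 0.915
gripper_force: 0.0
```

```bash
cat >> h.py <<'E'
def car_pick(h=0): # TCP 32 mm below the carton top
    return Rz(CAR[2])@FL, np.array([CAR[0],CAR[1],.085-.032+h])
def car_tin(z,x=0,y=0): # carton underside centre at (x,y,z) mm in tin
    R,t=tinfr(TIN); return R@FL, t+R@(np.array([x,y,z+53.])/1e3)
E
python3 - <<'E'
from h import *
s=sensors.get_state();print(s["time_s"],s["joint_pos"])
a=go(*car_pick(.1)); go(*car_pick(0))
q=go(*car_tin(190),*car_pick(.15))
for z in(120,95,40): q=go(*car_tin(z),*q)
# compare spreader in rest: expected px vs first picture by template match
T=get_image("top")["img"]; T0=cv2.imread("pics/top0.png")
D=get_image("scene")["img"]; D0=cv2.imread("pics/scene0.png")
for nm,n,o,(u,v,w,h) in(("top blade",T,T0,(396,224,26,34)),("scene blade",D,D0,(200,286,36,26)),("scene spr",D,D0,(162,274,74,36)),("top carton",T,T0,(345,248,36,40))):
    t=o[v:v+h,u:u+w]; m=cv2.matchTemplate(n[v-12:v+h+12,u-12:u+w+12],t,cv2.TM_CCOEFF_NORMED); _,b,_,l=cv2.minMaxLoc(m); print(nm,b,l[0]-12,l[1]-12)
E
```

```text
14.4 [ 0.4318  0.646  -0.1332  1.9991  0.1661  0.5029 -1.0953]
tcp [ 460.6 -126.7  153. ] shift [  3.3  88.3 -14.1] rot [ 0.0011  0.0034 -0.1298] deg 7.4
tcp [ 460.6 -126.7   53. ] shift [   3.3   88.3 -114.1] rot [ 0.0011  0.0034 -0.1298] deg 7.4
tcp [580.7  99.8 300.4] shift [120.1 226.5  97.4] rot [ 0.3676 -0.4115  1.099 ] deg 70.5
tcp [590.3 133.4 239.8] shift [  9.6  33.6 -60.6] rot [0. 0. 0.] deg 0.0
tcp [593.7 145.5 218.2] shift [  3.4  12.  -21.7] rot [0. 0. 0.] deg 0.0
tcp [601.3 171.9 170.5] shift [  7.6  26.4 -47.6] rot [0. 0. 0.] deg 0.0
top blade 0.7135764956474304 -6 -10
scene blade 0.9808425903320312 0 0
scene spr 0.978360652923584 0 0
top carton 0.28273525834083557 0 0
```

>>> arm_command:
  commands:
    - {"xyz": [3,45,0],"rot": [0,0,-0.1298],"claw": 1.0}
    - {"xyz": [3,88,0],"rot": [0,0,-0.1298],"claw": 1.0}
    - {"xyz": [3,88,-14],"rot": [0,0,-0.1298],"claw": 1.0}
    - {"xyz": [3,88,-14],"rot": [0,0,-0.1298],"claw": 1.0}

```text
time_s: 15.0
tool_pos: [0.459, -0.1265, 0.1512]
tcp_rot: [-3.129, -0.274, 0.003]
contact_force: [-0.2, -0.7, -0.1]
opening: 0.998
gripper_force: 0.0
```

```bash
python3 - <<'E'
from h import *
go(*car_pick(0)); s=sensors.get_state(); print(s["opening"])
E
```

```text
tcp [ 460.6 -126.7   53. ] shift [  1.6  -0.2 -98.2] rot [-0.0007 -0.002  -0.0087] deg 0.5
0.9984334125485899
```

>>> arm_command:
  commands:
    - {"xyz": [1,0,-45],"rot": [0,0,-0.007],"claw": 1.0}
    - {"xyz": [1,0,-80],"rot": [0,0,-0.007],"claw": 1.0}
    - {"xyz": [1,0,-99],"rot": [0,0,-0.007],"claw": 1.0}
    - {"xyz": [1,0,-99],"rot": [0,0,-0.007],"claw": 1.0}
    - {"xyz": [1,0,-99],"rot": [0,0,-0.007],"claw": 1.0}

```text
time_s: 15.62
tool_pos: [0.461, -0.1273, 0.0535]
tcp_rot: [-3.131, -0.26, -0.002]
contact_force: [-1.0, 0.5, 0.7]
opening: 1.0
gripper_force: 0.0
```

>>> arm_command:
  commands:
    - {"xyz": [0,0,0],"rot": [0,0,0],"claw": 0.5}
    - {"xyz": [0,0,0],"rot": [0,0,0],"claw": 0.5}
    - {"xyz": [0,0,0],"rot": [0,0,0],"claw": 0.5}
    - {"xyz": [0,0,0],"rot": [0,0,0],"claw": 0.5}
  squeeze: 20

```text
time_s: 16.12
tool_pos: [0.4607, -0.1266, 0.053]
tcp_rot: [-3.13, -0.262, -0.001]
contact_force: [-0.3, 0.3, 2.4]
opening: 0.617
gripper_force: 19.8
```

>>> arm_command:
  commands:
    - {"xyz": [0,0,30],"rot": [0,0,0],"claw": 0.5}
    - {"xyz": [0,0,80],"rot": [0,0,0],"claw": 0.5}
    - {"xyz": [0,0,135],"rot": [0,0,0],"claw": 0.5}
    - {"xyz": [0,0,150],"rot": [0,0,0],"claw": 0.5}
    - {"xyz": [0,0,150],"rot": [0,0,0],"claw": 0.5}

```text
time_s: 16.75
tool_pos: [0.4609, -0.1267, 0.2037]
tcp_rot: [3.131, 0.261, 0.003]
contact_force: [-0.6, 0.9, -2.6]
opening: 0.612
gripper_force: 19.8
```

```bash
python3 - <<'E'
from h import *
s=sensors.get_state(); print(s["opening"]*88,s["gripper_force"],s["joint_pos"]); go(*car_tin(190)); go(*car_pick(.15))
D=get_image("scene"); cv2.imwrite("pics/K.png",D["img"])
Rt=Ro.from_rotvec(s["tcp_rot"]).as_matrix()
def frc(p): # p: carton x,z offset in tool, pitch  -> residual vs picture
    return 0
P=lambda dx,dz:[s["tool_pos"]+Rt@FL@[x/1e3+dx/1e3,y/1e3,(z-53+dz)/1e3] for x,y,z in((33,-27,0),(33,27,0),(-33,-27,0),(33,-27,85))]
print(proj(D,P(0,0)).round(1).tolist())
E
```

```text
53.85573866456467 19.824840894179943 [ 0.2288  0.5562 -0.0877  2.0414  0.0884  0.5453 -1.3255]
tcp [580.7  99.8 300.4] shift [119.7 226.5  96.8] rot [ 0.3663 -0.4095  1.0989] deg 70.4
tcp [ 460.6 -126.7  203. ] shift [-0.3 -0.  -0.7] rot [-0.0001  0.0022 -0.0005] deg 0.1
[[246.5, 238.9], [264.0, 228.7], [229.6, 226.9], [242.5, 209.7]]
```

>>> arm_command:
  commands:
    - {"xyz": [17,30,20],"rot": [0.052,-0.0585,0.157],"claw": 0.5}
    - {"xyz": [34,60,40],"rot": [0.1047,-0.117,0.314],"claw": 0.5}
    - {"xyz": [51,95,60],"rot": [0.157,-0.1755,0.471],"claw": 0.5}
    - {"xyz": [68,128,75],"rot": [0.2093,-0.234,0.628],"claw": 0.5}
    - {"xyz": [85,161,90],"rot": [0.2616,-0.2925,0.785],"claw": 0.5}

```text
time_s: 17.42
tool_pos: [0.5447, 0.0354, 0.2915]
tcp_rot: [-2.545, -1.336, -0.442]
contact_force: [0.5, -0.5, -2.4]
opening: 0.612
gripper_force: 19.8
```

>>> arm_command:
  commands:
    - {"xyz": [17,33,7],"rot": [0.0523,-0.0585,0.157],"claw": 0.5}
    - {"xyz": [35,65,7],"rot": [0.1047,-0.117,0.314],"claw": 0.5}
    - {"xyz": [35,65,7],"rot": [0.1047,-0.117,0.314],"claw": 0.5}
    - {"xyz": [35,65,7],"rot": [0.1047,-0.117,0.314],"claw": 0.5}

```text
time_s: 17.92
tool_pos: [0.5794, 0.0987, 0.298]
tcp_rot: [-2.211, -1.664, -0.584]
contact_force: [0.3, 1.0, -2.0]
opening: 0.616
gripper_force: 19.8
```

```bash
python3 - <<'E'
from h import *
s=sensors.get_state(); print(s["contact_force"],s["ft_torque"],s["joint_pos"]); go(*car_tin(190)); go(*car_tin(100)) ; go(*car_tin(80))
E
```

```text
[ 0.3346  1.0272 -2.0127] [-0.5914  0.1258  0.0586] [ 0.5123  0.6634 -0.836   1.7871  0.007   0.6421 -0.4347]
tcp [580.7  99.8 300.4] shift [1.3 1.1 2.5] rot [ 0.0028 -0.0054  0.0007] deg 0.3
tcp [593.1 143.1 222.5] shift [ 13.7  44.4 -75.5] rot [ 0.0028 -0.0054  0.0007] deg 0.3
tcp [595.8 152.7 205.2] shift [ 16.4  54.  -92.8] rot [ 0.0028 -0.0054  0.0007] deg 0.3
```

>>> arm_command:
  commands:
    - {"xyz": [7,22,-37],"rot": [0.003,-0.005,0],"claw": 0.5}
    - {"xyz": [13,43.5,-75],"rot": [0.003,-0.005,0],"claw": 0.5}
    - {"xyz": [13,43.5,-75],"rot": [0.003,-0.005,0],"claw": 0.5}
    - {"xyz": [13,43.5,-75],"rot": [0.003,-0.005,0],"claw": 0.5}

```text
time_s: 18.42
tool_pos: [0.5937, 0.1421, 0.2255]
tcp_rot: [-2.209, -1.667, -0.597]
contact_force: [0.5, -0.3, -1.6]
opening: 0.614
gripper_force: 19.8
```

```bash
python3 - <<'E'
from h import *
s=sensors.get_state(); print(s["contact_force"],s["ft_torque"]); go(*car_tin(100)) ; go(*car_tin(80))
# photometric: edges of carton vs tin in scene; predicted corners
D=get_image("scene"); cv2.imwrite("pics/L.png",D["img"])
R,t=tinfr(TIN)
Rs=Ro.from_rotvec(s["tcp_rot"]).as_matrix()@FL
car=[s["tool_pos"]+Rs@(np.array([x,y,z-53.])/1e3) for x,y,z in((-33,-27,0),(33,-27,0),(-33,-27,40),(33,-27,40))]
tin=[t+R@(np.array(a)/1e3) for a in((-39.5,-33.5,92),(39.5,-33.5,92),(-39.5,-33.5,50),(39.5,-33.5,50))]
print(proj(D,car).round(1).tolist()); print(proj(D,tin).round(1).tolist())
# profiles along tin x direction on the side faces
def prof(a,b,n=40):
    P=proj(D,[a+(b-a)*k/(n-1) for k in range(n)]); 
    return cv2.remap(D["img"],P[:,0].astype(np.float32).reshape(1,-1),P[:,1].astype(np.float32).reshape(1,-1),cv2.INTER_LINEAR)[0]
ex=Rs[:,0]
a=s["tool_pos"]+Rs@np.array([-.050,-.027,-.033]);print("carton side z=20, x=-50..50"); print([tuple(map(int,c)) for c in prof(a,a+.1*ex,51)])
a=t+R@np.array([-.055,-.0335,.07]);print("tin side z=70, x -55..55");print([tuple(map(int,c)) for c in prof(a,a+.11*R[:,0],56)])
E
```

```text
[ 0.5447 -0.2952 -1.5837] [-0.6155  0.1037 -0.0734]
tcp [593.1 143.1 222.5] shift [-0.7  0.9 -2.9] rot [-0.      0.0044  0.0005] deg 0.3
tcp [595.8 152.7 205.2] shift [  2.1  10.5 -20.3] rot [-0.      0.0044  0.0005] deg 0.3
[[371.4, 217.0], [393.7, 201.1], [364.5, 207.1], [387.3, 190.8]]
[[371.6, 222.7], [398.2, 203.8], [378.3, 232.4], [404.4, 214.0]]
carton side z=20, x=-50..50
[(117, 145, 162), (120, 148, 166), (120, 149, 167), (118, 146, 163), (114, 137, 154), (112, 131, 147), (101, 121, 139), (79, 105, 132), (73, 104, 135), (70, 103, 136), (69, 103, 137), (68, 103, 138), (75, 107, 141), (77, 108, 141), (75, 106, 138), (69, 102, 135), (71, 102, 134), (77, 105, 135), (77, 106, 136), (71, 102, 134), (74, 105, 136), (79, 109, 139), (82, 111, 141), (77, 108, 138), (76, 107, 137), (82, 110, 138), (84, 112, 140), (88, 118, 149), (90, 123, 156), (97, 127, 160), (101, 131, 162), (101, 131, 163), (95, 127, 160), (95, 126, 160), (95, 127, 160), (100, 131, 162), (99, 131, 163), (99, 130, 162), (98, 130, 162), (94, 127, 160), (76, 94, 112), (61, 68, 77), (60, 79, 97), (59, 92, 121), (58, 95,
[... 358 characters left out ...]
178), (137, 158, 179), (136, 158, 179), (136, 158, 178), (136, 158, 177), (134, 157, 177), (134, 157, 176), (135, 157, 177), (134, 157, 177), (135, 158, 177), (136, 158, 178), (135, 158, 178), (136, 158, 178), (137, 159, 178), (135, 158, 178), (135, 158, 178), (136, 159, 178), (134, 157, 177), (134, 157, 176), (133, 157, 175), (133, 157, 175), (134, 156, 176), (135, 157, 177), (135, 158, 177), (136, 159, 178), (136, 159, 179), (135, 158, 178), (136, 159, 178), (136, 158, 178), (133, 155, 175), (138, 160, 181), (145, 168, 190), (138, 162, 183), (123, 149, 167), (112, 137, 155), (110, 136, 153), (110, 136, 153), (106, 131, 148), (94, 118, 132), (94, 118, 131), (106, 133, 148), (114, 142, 159)]
```

>>> arm_command:
  commands:
    - {"xyz": [0.5,3,-4],"rot": [0,0.004,0],"claw": 0.5}
    - {"xyz": [1,6,-9],"rot": [0,0.004,0],"claw": 0.5}
    - {"xyz": [2,9,-14],"rot": [0,0.004,0],"claw": 0.5}
    - {"xyz": [2.5,12,-19.5],"rot": [0,0.004,0],"claw": 0.5}
    - {"xyz": [2.5,12,-19.5],"rot": [0,0.004,0],"claw": 0.5}

```text
time_s: 19.1
tool_pos: [0.5956, 0.1554, 0.2046]
tcp_rot: [-2.206, -1.665, -0.591]
contact_force: [-0.1, -0.0, -1.7]
opening: 0.615
gripper_force: 19.8
```

```bash
cat >> h.py <<'E'
def st():
    s=sensors.get_state(); R,t=tinfr(TIN); Rs=Ro.from_rotvec(s["tcp_rot"]).as_matrix()@FL
    print(s["time_s"],"F tin",(R.T@s["contact_force"]).round(2),"M tin",(R.T@s["ft_torque"]).round(2),"carton in tin",(R.T@(s["tool_pos"]-t)*1e3-[0,0,53]).round(1),"rot",Ro.from_matrix(R.T@Rs).as_rotvec().round(4))
    print("axes x_t",R[:,0].round(3),"y_t",R[:,1].round(3),"z_t",R[:,2].round(3))
E
python3 -c "
from h import *
st()"
```

```text
19.1 F tin [-0.9   0.08 -1.47] M tin [-0.05  0.66  0.06] carton in tin [ 1.9  0.9 78.3] rot [ 0.0021 -0.0008  0.0004]
axes x_t [0.238 0.833 0.5  ] y_t [-0.961  0.275  0.   ] z_t [-0.138 -0.481  0.866]
```

>>> arm_command:
  commands:
    - {"xyz": [1.5,4,-7],"rot": [0,0,0],"claw": 0.5}
    - {"xyz": [3,8,-14.5],"rot": [0,0,0],"claw": 0.5}
    - {"xyz": [4,12,-21.5],"rot": [0,0,0],"claw": 0.5}
    - {"xyz": [5,15.5,-28.5],"rot": [0,0,0],"claw": 0.5}
    - {"xyz": [5,15.5,-28.5],"rot": [0,0,0],"claw": 0.5}

```text
time_s: 19.73
tool_pos: [0.6006, 0.1709, 0.176]
tcp_rot: [-2.206, -1.665, -0.591]
contact_force: [-0.6, 0.5, -1.5]
opening: 0.611
gripper_force: 19.8
```

```bash
python3 -c "
from h import *
st()"
```

```text
19.725 F tin [-0.49  0.73 -1.48] M tin [-0.    0.7   0.01] carton in tin [ 1.7  0.4 45.3] rot [ 0.0021 -0.0007  0.0004]
axes x_t [0.238 0.833 0.5  ] y_t [-0.961  0.275  0.   ] z_t [-0.138 -0.481  0.866]
```

>>> arm_command:
  commands:
    - {"xyz": [0,0,0],"rot": [0,0,0],"claw": 0.75}
    - {"xyz": [0,0,0],"rot": [0,0,0],"claw": 0.9}
    - {"xyz": [0,0,0],"rot": [0,0,0],"claw": 0.9}
    - {"xyz": [0,0,0],"rot": [0,0,0],"claw": 0.9}

```text
time_s: 20.23
tool_pos: [0.6012, 0.1704, 0.177]
tcp_rot: [-2.207, -1.665, -0.593]
contact_force: [0.4, -0.6, 0.9]
opening: 0.897
gripper_force: 0.0
```

>>> arm_command:
  commands:
    - {"xyz": [-4,-14,26],"rot": [0,0,0],"claw": 0.9}
    - {"xyz": [-10,-34,61],"rot": [0,0,0],"claw": 0.9}
    - {"xyz": [-16,-58,104],"rot": [0,0,0],"claw": 0.9}
    - {"xyz": [-35,-110,130],"rot": [0,0,0],"claw": 0.9}
    - {"xyz": [-60,-165,140],"rot": [0,0,0],"claw": 0.9}

```text
time_s: 20.85
tool_pos: [0.5415, 0.0047, 0.3188]
tcp_rot: [-2.207, -1.669, -0.596]
contact_force: [0.4, -1.6, -0.3]
opening: 0.902
gripper_force: 0.0
```

>>> arm_command:
  commands:
    - {"xyz": [-40,-50,0],"rot": [0,0,0],"claw": 0.9}
    - {"xyz": [-80,-90,0],"rot": [0,0,0],"claw": 0.9}
    - {"xyz": [-110,-130,0],"rot": [0,0,0],"claw": 0.9}

```text
time_s: 21.22
tool_pos: [0.4291, -0.126, 0.3167]
tcp_rot: [-2.208, -1.665, -0.591]
contact_force: [0.8, -1.1, 0.0]
opening: 0.901
gripper_force: 0.0
```

```bash
python3 - <<'E'
from h import *
s=sensors.get_state();print(s["time_s"],s["tool_pos"])
T=get_image("top");D=get_image("scene");cv2.imwrite("pics/topM.png",T["img"]);cv2.imwrite("pics/sceneM.png",D["img"])
R,t=tinfr(TIN)
def prof(d,pts):
    P=proj(d,[t+R@(np.array(p)/1e3) for p in pts]).astype(np.float32)
    return [tuple(map(int,c)) for c in cv2.remap(d["img"],P[:,0].reshape(1,-1),P[:,1].reshape(1,-1),cv2.INTER_LINEAR)[0]]
print("top along x, z=92 y=0"); [print(x,c) for x,c in zip(range(-48,49,3),prof(T,[(x,0,89) for x in range(-48,49,3)]))]
print("top along y"); [print(y,c) for y,c in zip(range(-39,40,3),prof(T,[(-5,y,89) for y in range(-39,40,3)]))]
print("scene along y"); [print(y,c) for y,c in zip(range(-39,40,3),prof(D,[(0,y,89) for y in range(-39,40,3)]))]
for f in(1.6,1.8,2,2.2): print(f,prof(D,[( 39.5-70*np.cos(f),0,92+70*np.sin(f))]),proj(D,lidpts(f,zt=0)).ravel().round(1))
T0=cv2.imread("pics/top0.png"); D0=cv2.imread("pics/scene0.png")
for nm,n,o,(u,v,w,h) in(("top blade",T["img"],T0,(396,224,26,34)),("top rest",T["img"],T0,(396,224,56,76)),("scene spr",D["img"],D0,(162,274,74,36))):
    tt=o[v:v+h,u:u+w]; m=cv2.matchTemplate(n[v-12:v+h+12,u-12:u+w+12],tt,cv2.TM_CCOEFF_NORMED); _,b,_,l=cv2.minMaxLoc(m); print(nm,b,l[0]-12,l[1]-12)
E
```

```text
21.225 [ 0.4291 -0.126   0.3167]
top along x, z=92 y=0
-48 (45, 67, 99)
-45 (45, 68, 101)
-42 (45, 68, 101)
-39 (50, 72, 105)
-36 (82, 99, 118)
-33 (68, 92, 119)
-30 (59, 86, 115)
-27 (59, 86, 114)
-24 (60, 86, 115)
-21 (60, 87, 115)
-18 (60, 87, 115)
-15 (59, 85, 112)
-12 (58, 84, 111)
-9 (59, 85, 114)
-6 (60, 86, 114)
-3 (60, 86, 115)
0 (60, 88, 116)
3 (60, 87, 115)
6 (60, 87, 114)
9 (60, 87, 117)
12 (59, 85, 115)
15 (59, 86, 114)
18 (59, 86, 113)
21 (59, 87, 115)
24 (58, 85, 114)
27 (59, 85, 113)
30 (56, 80, 107)
33 (43, 59, 75)
36 (46, 53, 59)
39 (49, 57, 63)
42 (46, 63, 77)
45 (46, 63, 79)
48 (45, 63, 79)
top along y
-39 (102, 122, 134)
-36 (106, 125, 136)
-33 (104, 118, 129)
-30 (70, 84, 99)
-27 (58, 84, 111)
-24 (60, 87, 116)
-21 (60, 88, 118)
-18 (60, 87, 116)
-15 (57, 84, 112)
-12 (58, 84, 112)
-9 (58, 85, 113)
-6 (59, 86, 115)
-3 (60, 87, 115)
0 (59, 86, 115)
3 (59, 86, 114)
6 (60, 87, 116)
9 (60, 87, 116)
12 (60, 87, 116)
15 (59, 86, 115)
18 (59, 87, 115)
21 (58, 86, 114)
24 (48, 69, 92)
27 (66, 80, 94)
30 (102, 114, 126)
33 (77, 88, 96)
36 (62, 71, 78)
39 (54, 66, 81)
scene along y
-39 (133, 154, 174)
-36 (133, 156, 175)
-33 (133, 156, 175)
-30 (137, 160, 180)
-27 (127, 152, 177)
-24 (97, 131, 166)
-21 (70, 113, 157)
-18 (65, 109, 155)
-15 (65, 109, 154)
-12 (64, 109, 152)
-9 (66, 110, 154)
-6 (66, 110, 155)
-3 (65, 109, 155)
0 (66, 111, 156)
3 (66, 111, 156)
6 (65, 110, 155)
9 (65, 109, 155)
12 (64, 109, 155)
15 (64, 107, 153)
18 (64, 108, 153)
21 (66, 111, 156)
24 (87, 124, 163)
27 (110, 137, 164)
30 (127, 147, 166)
33 (130, 152, 171)
36 (129, 153, 172)
39 (119, 145, 163)
1.6 [(120, 152, 169)] [374.3 168.5 386.6 182.6]
1.8 [(120, 149, 167)] [379.9 165.2 392.5 179.2]
2 [(54, 88, 118)] [385.8 163.  398.6 176.8]
2.2 [(71, 116, 155)] [391.7 161.8 404.6 175.6]
top blade 0.6163378357887268 11 -12
top rest 0.4702405333518982 -9 -12
scene spr 0.9743787050247192 0 0
```

>>> arm_command:
  commands:
    - {"xyz": [0,50,20],"rot": [0,0,0],"claw": 0.9}
    - {"xyz": [-10,100,40],"rot": [0,0,0],"claw": 0.9}
    - {"xyz": [-10,100,40],"rot": [0,0,0],"claw": 0.9}
    - {"xyz": [-10,100,40],"rot": [0,0,0],"claw": 0.9}

```text
time_s: 21.82
tool_pos: [0.4213, -0.0246, 0.3567]
tcp_rot: [-2.207, -1.666, -0.592]
contact_force: [0.3, 0.1, -0.1]
opening: 0.904
gripper_force: 0.0
```

```bash
python3 - <<'E'
from h import *
T=get_image("top");D=get_image("scene");s=sensors.get_state();print(s["time_s"],abs(s["qvel"]).max())
T0=cv2.imread("pics/top0.png"); D0=cv2.imread("pics/scene0.png")
def chk(nm,n,o,u,v,w,h):
    tt=o[v:v+h,u:u+w]; m=cv2.matchTemplate(n[v-12:v+h+12,u-12:u+w+12],tt,cv2.TM_CCOEFF_NORMED); _,b,_,l=cv2.minMaxLoc(m); print(nm,round(b,3),l[0]-12,l[1]-12)
chk("top blade",T["img"],T0,396,224,26,34);chk("top rest",T["img"],T0,396,224,56,76);chk("scene spr",D["img"],D0,162,274,74,36)
chk("tall",T["img"],T0,312,136,30,36);chk("mug",T["img"],T0,382,148,50,44);chk("mill2",T["img"],T0,470,192,42,34);chk("cereal",T["img"],T0,126,165,70,48);chk("bottle",T["img"],T0,86,214,60,36)
E
```

```text
21.925 0.008076742590413096
top blade 0.97 1 0
top rest 0.548 0 0
scene spr 0.974 0 0
tall 0.999 0 0
mug 0.999 0 0
mill2 0.999 0 0
cereal 0.998 0 0
bottle 0.998 0 0
```

The spreader matches its starting position in both views, the obstacles haven't moved, the carton is seated and the lid is open. I hand the job in.

```bash
python3 -c "
from bench import r
print(r.close_job())"
```

```text
the job is handed in; nothing more can be done
None
```

I handed the job in at about 22 s: lid levered up and left open at about 2.15 rad, spreader back in its rest, carton down in the caddy, mills, mug, bottle and cereal box unmoved; the final state was checked numerically, no verdict came back, and I viewed 11 pictures against your limit of 10.

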